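# Fill the wash rack and hold the washer lid open

### The job

Take the blue-banded instrument cassette out of the white drip stand and stand it on edge in a free slot of the steel wash rack, fully home and centred, without dropping it and leaving the yellow and green cassettes where they are. Then lift the washer's lid and hold it steadily open at 45 degrees, to within about 5, so that a colleague can lower the rack into the basin: the lid falls shut by itself and must not be let fall, so finish while still holding it. Leave the other things on the bench alone.

Things in the scene. Friction and masses are not known exactly. Their poses are not given: they have to be found in the camera images.
- cassette_blue_mid (a point): centre (half-way up) of the loose instrument cassette with the BLUE band along its top and blue ends: a flat perforated metal case 150 long (its x) x 14 thick (its y) x 95 high (its z, up), about 0.25 kg, standing on a long edge in one of the drip stand's two slots; its top edge is 47.5 above this point
- cassette_blue: the same blue-banded cassette; origin in the middle of its lower edge, same axes
- cassette_yellow_mid (a point): centre of a like cassette with a YELLOW band, standing in the stand's other slot, parallel to the blue one, 52 from it between centres; it stays there
- cassette_green_mid (a point): centre of a like cassette with a GREEN band, standing in slot 0 of the wash rack; it stays there
- stand: white plastic drip stand, 182 (x) x 132 (y) tray with a rim 22 high, fixed to the bench; origin under its centre. Two slots lie along its x at y = +26 and -26, between pairs of grey pegs at x = +-45 that reach 59 above the bench; cassettes rest on its floor at 12 above the bench. It and the wash rack may stand either way round on the right-hand half of the bench
- rack_slot0 (a point): steel wire wash rack (fixed to the bench, 98 x 155, with three parallel slots 52 apart along its y): slot 0, TAKEN by the green cassette. This point is in the middle of the slot on the rails where a cassette's lower edge rests, 12 above the bench; x runs along the slot, z up
- rack_slot1 (a point): the rack's middle slot, FREE: same kind of point. A slot is held between two pairs of upright steel pins (5 thick, round-topped, tops 65 above the bench) at x = +-45; the gap between the pins of a pair is 19. A cassette that is home has its centre 47.5 above this point; a low wire carrying bow stands 61 high at each end of the rack, 74.5 from the middle slot
- rack_slot2 (a point): the rack's third slot, FREE, at the end away from the green cassette: same kind of point as rack_slot1
- lid (a joint): opening angle of the washer's lid, rad: 0 shut, 0.785 = 45 degrees, stop at 1.4. It turns freely and falls shut from any angle unless it is held
- lid_handle (a point): the steel bar handle on the lid, parallel to the hinge: this point is the middle of the bar, which is round, 14 thick, 144 long, carried by posts at 65 either side of the middle; it turns with the lid. Its y runs along the bar, its z away from the lid's top face, 40 below which (from the bar's centre) that face lies; its x points over the lid to the hinge. The lid's front edge is 55 in front of the bar. Lid shut, the bar's centre is 184 above the bench
- lid_hinge (a point): point on the lid's hinge line (on the far side, level, 120 above the bench) at the middle of its width; its y runs along the hinge. The shut lid reaches 295 from it towards the robot, is 340 wide and 24 thick, white with two windows, about 0.8 kg. The bar lies 240 before and 64 above this line when shut; opening swings its front edge up and over towards the hinge
- washer: white washer basin that carries the lid, 340 wide (y), 310 deep plus a grey control panel on its front, 116 high, fixed; origin under the basin's centre, x from the robot to the hinge side
- detergent: bystander: white bottle, diameter 66, 170 high, green label; origin under its centre
- tablets: bystander: white jar with a red lid, diameter 64, 90 high; origin under its centre
- bowl: bystander: steel bowl, diameter 110, 45 high; origin under its centre
- brush: bystander: blue-handled brush about 170 long, lying; origin under its middle
- valve_tray: bystander: low steel tray 110 x 80 x 30; origin under its centre

How it is judged:
On the way, in this order (a step that is already met when the one before it is completed fails the run):
1. the blue cassette stands home in a free slot of the wash rack, let go (((x of cassette_blue_mid in the frame of rack_slot1 between -0.02 and 0.02 m and y of cassette_blue_mid in the frame of rack_slot1 between -0.007 and 0.007 m and z of cassette_blue_mid in the frame of rack_slot1 between 0.042 and 0.0525 m) or (x of cassette_blue_mid in the frame of rack_slot2 between -0.02 and 0.02 m and y of cassette_blue_mid in the frame of rack_slot2 between -0.007 and 0.007 m and z of cassette_blue_mid in the frame of rack_slot2 between 0.042 and 0.0525 m)) and angle between the z axis of cassette_blue_mid and the z axis of rack_slot1, either way round below 0.14 rad and angle between the x axis of cassette_blue_mid and the x axis of rack_slot1, either way round below 0.16 rad and contact force between cassette_blue and the fingers below 0.05 N and linear speed of cassette_blue below 0.02 m/s), for 0.3 s.
2. the lid is held open at 45 degrees by the gripper (value of joint lid between 0.681 and 0.89 rad and contact force between lid and the fingers above 0.8 N), for 0.2 s.
At the end, for the whole second after the job is handed in: Blue cassette on the rails of a free rack slot: within 20 mm of its middle lengthwise, 7 mm across, 5 mm in height, 8 degrees of upright and 9 of the slot line, let go, at rest. Lid held still at 45 +-6 degrees by the fingers (over 0.8 N), no loose thing touching it (all of step 1 and all of step 2 and velocity of joint lid between -0.05 and 0.05 rad/s and contact force between lid and cassette_blue below 0.05 N and contact force between lid and cassette_yellow below 0.05 N and contact force between lid and cassette_green below 0.05 N and contact force between lid and detergent below 0.05 N and contact force between lid and tablets below 0.05 N and contact force between lid and bowl below 0.05 N and contact force between lid and brush below 0.05 N and contact force between lid and valve_tray below 0.05 N); the arm keeps its last pose, push and grip.
It fails at once if the blue cassette is dropped: in free fall more than 20 mm above where it rests (height (world z) of cassette_blue_mid above 0.0795 m and contact force between cassette_blue and anything else below 0.01 N).
It fails at once if the lid is let fall (closing faster than 1.5 rad/s) (velocity of joint lid below -1.5 rad/s).
It fails at once if the yellow or the green cassette is moved more than 30 mm (distance of any of cassette_yellow_mid, cassette_green_mid from where it was at the start of the episode above 0.03 m).
It fails at once if another thing on the bench is moved more than 30 mm (distance of any of detergent, tablets, bowl, brush, valve_tray from where it was at the start of the episode above 0.03 m).
It also fails if it takes over 59 s, if anything falls off the work surface, if the arm or the gripper's body presses on something with over 40 N, if the wrist force passes 120 N, or if a joint passes its speed limit or range.

### The arm

A 6-joint arm with a two-finger parallel gripper is mounted at the origin on the work surface. World frame = base frame: x ahead of the robot, y to its left, z up, the work surface at z = 0. Lengths are in m, angles in rad, forces in N, time in s.
With the tool pointing down it reaches from about 0.25 to 0.725 m from the base axis. Payload 4 kg.
Tool frame: the origin (TCP) lies at the very end of the fingers, on their centre line; the grasp point (between the pads) lies bot.grasp_offset behind it (bot.grasp_offset is the distance from the TCP to the grasp point, in m); z points along the fingers, y is the direction in which the jaws open and shut (so a half turn about z gives the same grasp; the last joint's range is limited). The gripper opens to 85 mm and grips with 20 to 120 N. Pads are 22 mm wide; open, the fingers measure 114 mm over their backs; the gripper's body (76 mm by 85 mm) begins 54 mm behind the grasp point. The pads swing forward as they close: fully open they stand 13 mm farther back than shut.
Start: joints at [1.278, 0.241, 0.005, 1.335, 0, 1.571], TCP at [0.144, 0.479, 0.231] pointing down, gripper open.
Joint ranges: [-2.72, 2.72], [-1.05, 1.87], [-1.09, 1.28], [-1.99, 2.15], [-1.42, 1.44], [-3.14, 3.14]. Speed limits (rad/s): [2.79, 2.79, 3.14, 3.14, 3.14, 3.14].

### API

Orientations are given as a unit quaternion [x, y, z, w].
In Python, from workcell import bot gives the robot as it stands. The module is installed in compiled form; this text tells all that it offers.
- The arm moves only by the shell command python3 -m jog 'ROWS' [OPENING]. ROWS is JSON, a list that holds one entry, the list of rows, each a list of 6 numbers: the shift along the tool's x, y, z in m, then the turn, a rotation vector about the tool's x, y, z in degrees. In form: [[[dx, dy, dz, wx, wy, wz], ...]]. A call has 1 to 12 rows; each row shifts and turns the pose as measured when the row begins, along the tool's axes as they then stand; what a row does not reach is not made up. A row lasts 1/8 s, in which the tool goes at most 62.5 mm and 10.7 degrees, less where a joint would pass 70% of its speed; a pose out of reach is approached as far as the arm can. A call is refused whole if a number of a shift passes 0.0625 or a number of a turn 10.7, either way. A call with a gripper value outside its range is refused whole. OPENING is the finger opening in m, from 0 to 0.0854, set as the call begins (- or left out, the last holds). The fingers move at their own pace and stop on an object; the grip force is fixed at half the most. Time passes only in rows, so rows that do not move let the fingers close. It gives the time, the measured TCP pose, the force and the opening at its end, in the units of the state.
- bot.get_obs(): the state, without advancing time (a new reading comes with each control period).
- bot.camera(name): name is "side" or "top"; returns a dict with "pixels" (420x560x3 uint8, red, green, blue), "fx", "fy", "cx", "cy" (pixels), "k1" (the pictures are not rectified: a ray, as slopes to the right and down, at radius r is drawn at 1 + k1 r^2 times it, then the intrinsics apply), "rvec" (rotation vector, rad) and "tvec" (3), from world to camera coordinates, as OpenCV has them. Camera axes: x right, y down, z forward; pixel columns grow to the right and rows downward; lengths in m; the calibration is good to about 2 mm. A picture is of the moment at which its call begins. There is no depth.
- bot.job_done(): hands the job in, once; it reports no verdict.
The state is a dict: "clock": time; "joint_pos": joint angles; "joint_vel": joint speeds; "tau": joint torques, N m; "eef_pos": TCP position; "tool_rot": TCP orientation; "ft_force": force on the tool from outside, world axes, zero at the start; "ft_torque": the same for the moment, N m; "grip_width": finger opening in m.
Only numpy, scipy, OpenCV 4.12 (cv2) and the standard library are available. Lean on these libraries where they do the work, as an engineer would, in place of code of your own. Each camera call takes 0.05 s, during which the arm holds its last target. There are 200 camera calls.

## Working session

There is one attempt and no reset: what is moved stays moved. The work goes in short steps, Python scripts to look and compute and a shell command to move; the robot and the scene stay as the last step left them, time stands still between calls to the robot, and variables do not carry over. Pictures are saved under pics/ and viewed, on a budget of 10 in all, crops included, one or two more only if the job needs it, and the job is handed in when it is done.

```bash
mkdir -p pics; cat > h.py <<'E'
import numpy as np, cv2
from scipy.spatial.transform import Rotation as R
from workcell import bot
def cam(n):
    c=bot.camera(n); c['K']=np.array([[c['fx'],0,c['cx']],[0,c['fy'],c['cy']],[0,0,1.]])
    c['R']=R.from_rotvec(c['rvec']).as_matrix(); c['t']=np.array(c['tvec'],float); c['C']=-c['R'].T@c['t']
    c['D']=np.array([c['k1'],0,0,0.]); return c
def rays(c,px):
    p=cv2.undistortPoints(np.array(px,float).reshape(-1,1,2),c['K'],c['D']).reshape(-1,2)
    return np.c_[p,np.ones(len(p))]@c['R']
def onz(c,px,z):
    d=rays(c,px); return c['C']+d*((z-c['C'][2])/d[:,2])[:,None]
def proj(c,P):
    return cv2.projectPoints(np.array(P,float).reshape(-1,1,3),np.array(c['rvec'],float),c['t'],c['K'],c['D'])[0].reshape(-1,2)
def save(c,f): cv2.imwrite('pics/'+f,c['pixels'][:,:,::-1])
E
python3 - <<'E'
from h import *
for n in('side','top'):
    c=cam(n);save(c,n+'0.png');print(n,c['C'].round(3),c['fx'],c['k1'],c['R'][2].round(2))
o=bot.get_obs();print(o,bot.grasp_offset)
E
```

```text
side [ 0.433 -0.912  1.177] 489.8495754809417 -0.15457200907482807 [ 0.07  0.63 -0.77]
top [ 0.438 -0.069  1.452] 435.83126838208136 -0.04092439628628802 [ 0.08  0.01 -1.  ]
{'clock': 0.1, 'joint_pos': array([1.27800696e+00, 2.41343866e-01, 3.85962454e-03, 1.33519352e+00,
       2.22835542e-05, 1.57079863e+00]), 'joint_vel': array([ 0.00111123, -0.00146511,  0.00311966, -0.00058565, -0.00065627,
        0.00193368]), 'tau': array([ 3.20458412e-04, -3.73137653e+01,  2.53010452e+01,  1.08336448e-02,
        5.63916512e-05,  8.76373321e-06]), 'eef_pos': array([0.14414308, 0.47818432, 0.23049912]), 'tool_rot': array([ 1.45873425e-01,  9.89302814e-01, -9.29028976e-04, -1.48246042e-04]), 'ft_force': array([-0.06046806, -0.66660885,  0.28818303]), 'ft_torque': array([-0.02878848, -0.02890666, -0.02727424]), 'grip_width': 0.08527116651623433} 0.0187
```

View pics/top0.png

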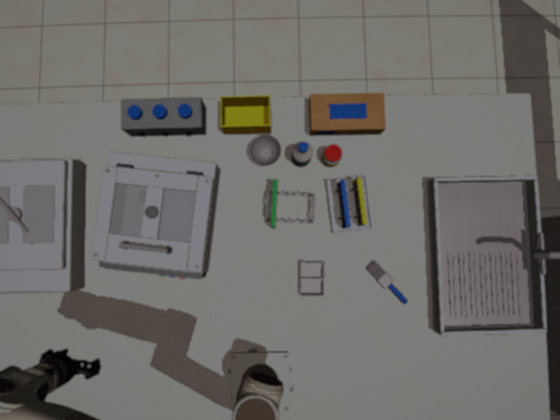

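View pics/side0.png

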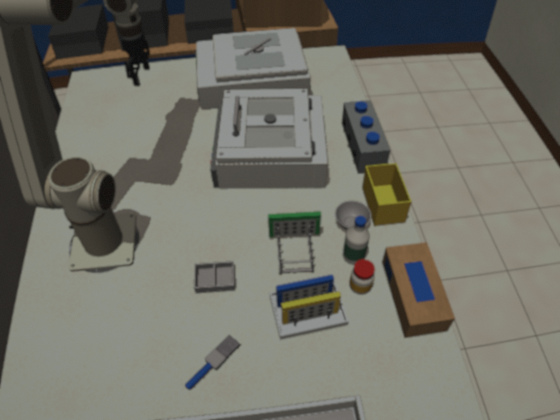

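The top view shows the washer around (155,213), with the handle bar at (146,246). The green cassette is at (274,203), the rack's free slots lie to its right, out to (315,206), and the stand holds blue at (345,203) and yellow at (362,201). The side view agrees. I'll measure the bands and look closer at the rack.

```bash
python3 - <<'E'
from h import *
rng={'blue':((100,120,40),(130,255,255)),'green':((50,100,40),(80,255,255)),'yellow':((22,120,60),(34,255,255))}
roi={'top':(255,385,165,245),'side':(250,350,200,330)}
for n in('top','side'):
    c=cam(n); hsv=cv2.cvtColor(c['pixels'],cv2.COLOR_RGB2HSV); x0,x1,y0,y1=roi[n]
    for k,(a,b) in rng.items():
        m=cv2.inRange(hsv,a,b); w=np.zeros_like(m); w[y0:y1,x0:x1]=m[y0:y1,x0:x1]
        pts=np.argwhere(w)[:,::-1].astype(np.float32)
        r=cv2.minAreaRect(pts); bx=cv2.boxPoints(r)
        P=onz(c,bx,.107); e=P-P.mean(0)
        d=P[[1,2,3,0]]-P; L=np.linalg.norm(d,axis=1); i=L.argmax()
        print(n,k,len(pts),'c',onz(c,[r[0]],.107)[0].round(4),'L',L[:2].round(4),'ang',np.degrees(np.arctan2(d[i,1],d[i,0])).round(1),bx.round(0).tolist())
    s=c['pixels'][y0:y1,x0:x1,::-1]; f=6 if n=='top' else 4.6
    if n=='side': s=c['pixels'][200:320,255:355,::-1]; f=5
    cv2.imwrite(f'pics/{n}c.png',cv2.resize(s,None,fx=f,fy=f,interpolation=cv2.INTER_CUBIC)*1)
    if n=='top':
        cv2.imwrite('pics/h.png',cv2.resize(c['pixels'][145:285,85:225,::-1],None,fx=4,fy=4,interpolation=cv2.INTER_CUBIC))
E
```

```text
top blue 245 c [ 0.5677 -0.2772  0.107 ] L [0.0166 0.1451] ang -174.7 [[339.0, 180.0], [344.0, 180.0], [350.0, 226.0], [345.0, 227.0]]
top green 185 c [ 0.572  -0.0569  0.107 ] L [0.1439 0.0127] ang -3.6 [[270.0, 226.0], [273.0, 180.0], [277.0, 180.0], [274.0, 226.0]]
top yellow 227 c [ 0.5737 -0.3282  0.107 ] L [0.0154 0.144 ] ang -174.6 [[356.0, 178.0], [360.0, 178.0], [366.0, 223.0], [361.0, 224.0]]
side blue 401 c [ 0.5657 -0.3012  0.107 ] L [0.1496 0.0545] ang 5.7 [[275.0, 287.0], [332.0, 275.0], [335.0, 293.0], [278.0, 305.0]]
side green 359 c [ 0.6132 -0.1091  0.107 ] L [0.1219 0.2505] ang -26.9 [[264.0, 233.0], [273.0, 200.0], [358.0, 222.0], [349.0, 255.0]]
side yellow 555 c [ 0.5731 -0.3482  0.107 ] L [0.1519 0.0563] ang 6.1 [[279.0, 303.0], [338.0, 290.0], [343.0, 310.0], [284.0, 322.0]]
```

View pics/topc.png

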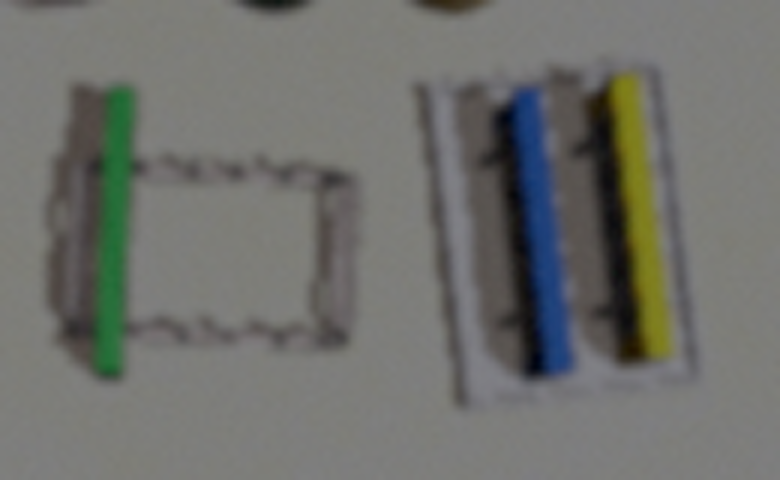

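View pics/sidec.png

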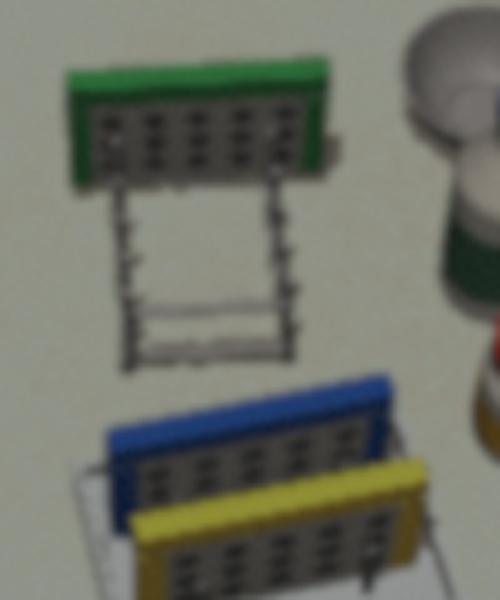

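View pics/h.png

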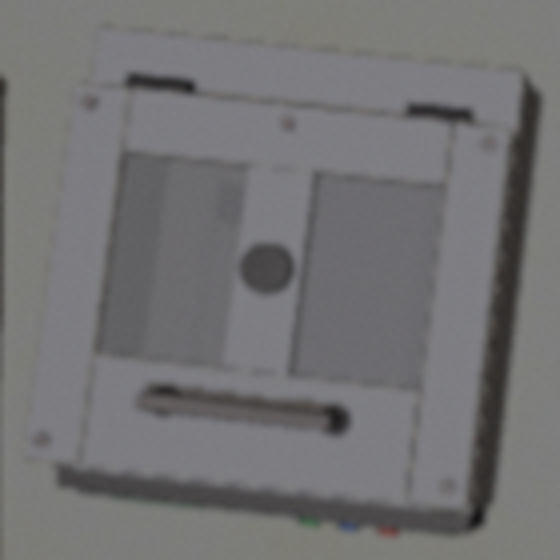

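The crops show the green top edge from (120,88) to (108,375) in the top crop, with two pairs of pin rows and the bows near x≈75 and 350. The handle bar runs from (140,400) to (345,420) in the handle crop. I'll put one prediction over the rack and compute the handle.

```bash
python3 - <<'E'
from h import *
c=cam('top'); s=cam('side')
H=onz(c,[[85+143/4,145+399/4],[85+340/4,145+416/4]],.184); d=H[1]-H[0]
print('bar',H.round(4),np.linalg.norm(d).round(4),'mid',H.mean(0).round(4),'ang of -d',np.degrees(np.arctan2(-d[1],-d[0])).round(1))
# lid hinge-side / corners check (lid top z~.144): crop corners
L=onz(c,[[85+82/4,145+88/4],[85+510/4,145+122/4],[85+28/4,145+458/4]],.144);print('lid',L.round(3),np.linalg.norm(L[1]-L[0]).round(3),np.linalg.norm(L[2]-L[0]).round(3))
# green top mid / ends by top crop edges
g=onz(c,[[255+120/6,165+88/6],[255+108/6,165+375/6]],.107); print('green',g.round(4),np.linalg.norm(g[1]-g[0]))
b=onz(c,[[255+527/6,165+88/6],[255+556/6,165+374/6]],.107); print('blue',b.round(4),b.mean(0).round(4),np.linalg.norm(b[1]-b[0]), np.degrees(np.arctan((b[0]-b[1])[1]/(b[0]-b[1])[0])))
m=g.mean(0); u=(g[0]-g[1]);u/=np.linalg.norm(u); v=np.array([-u[1],u[0],0]); print('u ang',np.degrees(np.arctan2(u[1],u[0])))
# bows top crop at z=.061
B=onz(c,[[255+352/6,165+178/6],[255+345/6,165+345/6],[255+97/6,165+165/6],[255+75/6,165+335/6]],.061);print('bow',B.round(4))
o=m.copy();o[2]=0
ims=[]
for cc,(x0,x1,y0,y1),f in((c,(262,322,170,240),8),(s,(262,322,205,280),8)):
    im=cv2.resize(cc['pixels'][y0:y1,x0:x1,::-1],None,fx=f,fy=f,interpolation=cv2.INTER_CUBIC)
    im=cv2.convertScaleAbs(im,alpha=1.6,beta=-20)
    P=[]
    for k in(1,2):
        for sx in(-.045,.045):
            for sy in(-.012,.012): P.append(o+u*sx+v*(sy-.052*k)+[0,0,.065])
    for sx in(-.045,.045):
        for y in(-.052-.0745,-.052+.0745): P.append(o+u*sx+v*y+[0,0,.061])
    for i,p in enumerate(proj(cc,P)):
        q=((p+.5-[x0,y0])*f).astype(int); cv2.circle(im,tuple(q.tolist()),3,(0,0,255) if i<8 else (255,0,255),1)
    ims.append(im)
h=min(i.shape[0] for i in ims); im=np.hstack([i[-h:] for i in ims]); im=cv2.resize(im,None,fx=.83,fy=.83);print(im.shape);cv2.imwrite('pics/ov.png',im)
E
```

```text
bar [[0.4501 0.3916 0.184 ]
 [0.4354 0.2463 0.184 ]] 0.146 mid [0.4428 0.3189 0.184 ] ang of -d 84.2
lid [[0.689 0.456 0.144]
 [0.656 0.127 0.144]
 [0.407 0.494 0.144]] 0.331 0.284
green [[ 0.6449 -0.0629  0.107 ]
 [ 0.496  -0.054   0.107 ]] 0.14916140119835877
blue [[ 0.6409 -0.2741  0.107 ]
 [ 0.4922 -0.2845  0.107 ]] [ 0.5666 -0.2793  0.107 ] 0.1490362162699954 3.9826912560600407
u ang -3.4122152510370305
bow [[ 0.601  -0.186   0.061 ]
 [ 0.5116 -0.18    0.061 ]
 [ 0.6106 -0.0496  0.061 ]
 [ 0.5196 -0.0363  0.061 ]]
(465, 797, 3)
```

View pics/ov.png

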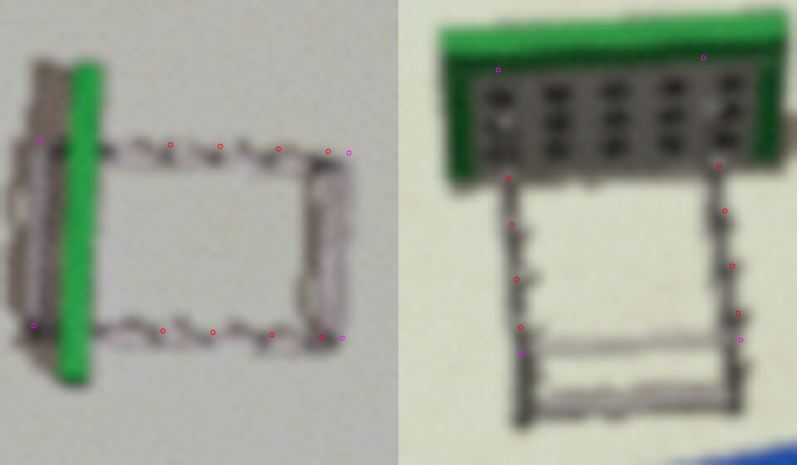

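The overlay shows the real bow about 1 px nearer to green than predicted, in both views. I'll take sub-pixel intensity profiles across the bows and bands in the top view.

```bash
python3 - <<'E'
from h import *
fr=[cam('top') for _ in range(6)]; c=fr[0]
im=np.mean([f['pixels'].astype(float) for f in fr],0).astype(np.float32)
u=np.array([np.cos(np.radians(-3.6)),np.sin(np.radians(-3.6)),0]); v=np.array([-u[1],u[0],0])
def prof(o,u,v,z,ss,ts):
    out=[]
    for t in ts:
        q=proj(c,[[*(o+u*s+v*t)[:2],z] for s in ss]).astype(np.float32)
        out.append(cv2.remap(im,q[:,0].reshape(1,-1),q[:,1].reshape(1,-1),cv2.INTER_LINEAR)[0].mean(0))
    return np.array(out)
o=np.array([.570,-.057,0])
for nm,z,ss,ts in(('green z107',.107,np.linspace(-.06,.06,40),np.arange(-.02,.0201,.002)),('Rbow',.06,np.linspace(-.035,.035,30),np.arange(-.15,-.099,.002)),('Lbow',.06,np.linspace(-.03,.03,30),np.arange(.0,.06,.002))):
    p=prof(o,u,v,z,ss,ts); print(nm); print(' '.join(f'{t*1e3:.0f}:{int(a[0])},{int(a[1])}' for t,a in zip(ts,p)))
ub=np.array([np.cos(np.radians(5)),np.sin(np.radians(5)),0]); vb=np.array([-ub[1],ub[0],0])
for s0 in(-.055,.055):
    ts=np.arange(-.02,.0201,.002);p=prof(np.array([.567,-.278,0]),ub,vb,.107,np.linspace(s0-.01,s0+.01,10),ts);print('blue',s0,' '.join(f'{t*1e3:.0f}:{int(a[0])},{int(a[2])}' for t,a in zip(ts,p)))
for s0 in(-.055,.055):
    ts=np.arange(-.02,.0201,.002);p=prof(o,u,v,.107,np.linspace(s0-.01,s0+.01,10),ts);print('green',s0,' '.join(f'{t*1e3:.0f}:{int(a[0])},{int(a[1])}' for t,a in zip(ts,p)))
ss=np.linspace(-.035,.035,8)
for s in ss:
    ts=np.arange(-.15,-.099,.002);print('R',round(s,3),prof(o,u,v,.06,[s-.005,s,s+.005],ts)[:,0].astype(int))
E
```

```text
green z107
-20:121,121 -18:122,121 -16:121,120 -14:118,117 -12:113,113 -10:101,108 -8:85,104 -6:65,104 -4:49,106 -2:40,108 -0:37,108 2:38,106 4:42,99 6:50,90 8:59,79 10:66,70 12:70,66 14:72,66 16:76,70 18:81,75 20:85,79
Rbow
-150:125,125 -148:125,125 -146:125,125 -144:125,125 -142:125,125 -140:125,125 -138:125,125 -136:124,125 -134:122,122 -132:118,117 -130:113,111 -128:108,104 -126:104,100 -124:104,99 -122:105,99 -120:105,99 -118:101,96 -116:97,92 -114:91,87 -112:90,85 -110:91,87 -108:97,94 -106:107,105 -104:116,115 -102:121,121 -100:124,124
Lbow
0:38,108 2:37,107 4:41,103 6:48,95 8:58,85 10:66,76 12:70,69 14:72,67 16:75,69 18:81,75 20:88,83 22:91,86 24:91,86 26:88,82 28:86,80 30:86,80 32:89,84 34:95,91 36:104,102 38:114,112 40:121,120 42:124,124 44:125,125 46:125,126 48:125,125 50:125,125 52:125,125 54:125,125 56:125,125 58:125,125
blue -0.055 -20:91,84 -18:96,91 -16:101,98 -14:104,106 -12:102,113 -10:93,117 -8:74,119 -6:54,121 -4:39,122 -2:32,122 -0:30,120 2:27,112 4:23,97 6:17,75 8:13,51 10:12,30 12:17,21 14:26,25 16:39,36 18:54,50 20:67,61
blue 0.055 -20:87,79 -18:89,80 -16:91,8
[... 836 characters left out ...]
120 124]
R -0.015 [125 125 125 125 125 125 125 125 124 120 114 108 105 108 110 111 105 100
  93  92  94  99 108 116 122 124]
R -0.005 [125 125 125 125 125 125 126 126 124 121 116 111 106 107 108 110 104  96
  86  85  88 101 112 121 124 126]
R 0.005 [125 125 125 125 125 125 125 124 121 117 112 108 103 104 105 105 100  93
  85  83  87  99 110 119 124 126]
R 0.015 [125 125 125 125 125 125 125 124 121 117 112 108 104 104 103 103  99  93
  87  85  87  97 108 118 123 126]
R 0.025 [125 125 125 125 125 125 125 124 121 116 111 106 103 101 100 101 100 100
  98  95  93  97 106 115 121 124]
R 0.035 [125 125 125 125 125 125 125 124 122 117 112 107 101  96  93  90  87  84
  81  79  82  89  98 106 113 115]
```

Measured positions:

| Item | Position | Angle |
|---|---|---|
| Blue | (0.567, −0.278) | 5.5° |
| Slot 1 | about (0.565, −0.108) | −3.5° |
| Handle bar middle | (0.443, 0.319, 0.184) | 84° |

The cassette length and spacing, the bow-to-green distance and the bar length all agree with the given sizes. Now I'll turn and go over to blue.

```bash
cat >> h.py <<'E'
def to(goal,yaw=None,Rg=None):
    "shift in present tool axes and turn (deg, tool axes) to goal; yaw = world angle of tool y, tool down"
    o=bot.get_obs(); A=R.from_quat(o['tool_rot'])
    if yaw is not None: a=np.radians(yaw); y=np.array([np.cos(a),np.sin(a),0]); z=np.array([0,0,-1.]); Rg=R.from_matrix(np.c_[np.cross(y,z),y,z])
    print('t',round(o['clock'],2),'pos',o['eef_pos'].round(4),'F',o['ft_force'].round(1),'w',round(o['grip_width'],4),'q',o['joint_pos'].round(2))
    print('shift tool',A.inv().apply(np.array(goal)-o['eef_pos']).round(4),'turn',None if Rg is None else np.degrees((A.inv()*Rg).as_rotvec()).round(2))
E
python3 -m jog '[[[0,0,0,0,0,-7.4],[0,0,0,0,0,-7.4],[0,0,0,0,0,-7.5],[-0.025,-0.0566,0,0,0,0],[-0.025,-0.0566,0,0,0,0],[-0.025,-0.0566,0,0,0,0],[-0.025,-0.0566,0,0,0,0],[-0.025,-0.0566,0,0,0,0],[-0.025,-0.0566,0,0,0,0],[-0.025,-0.0566,0,0,0,0],[-0.025,-0.0566,0,0,0,0],[-0.025,-0.0566,0,0,0,0]]]' 0.045
python3 -c "
from h import *
to([.567,-.278,.2],95.5)"
```

```text
clock: 2.1
eef_pos: [0.4297, -0.0048, 0.2329]
tool_rot: [-0.06, 0.998, 0.002, 0.005]
ft_force: [1.1, 0.8, 0.5]
grip_width: 0.0447
t 2.1 pos [ 0.4297 -0.0048  0.2329] F [1.1 0.8 0.5] w 0.0447 q [-0.02  0.09 -0.17  1.3   0.01 -0.14]
shift tool [-0.1031 -0.2878  0.0328] turn [0.24 0.62 1.41]
```

```bash
python3 -m jog '[[[-0.02,-0.055,0.005,0,0,1.4],[-0.02,-0.055,0.005,0.2,0.6,0],[-0.02,-0.055,0.005,0,0,0],[-0.02,-0.055,0.005,0,0,0],[-0.02,-0.055,0.005,0,0,0],[0,0,0,0,0,0]]]'
python3 -c "
from h import *
to([.567,-.278,.07],95.5)"
```

```text
clock: 2.85
eef_pos: [0.5615, -0.2824, 0.2055]
tool_rot: [-0.044, 0.999, 0.001, 0.002]
ft_force: [0.0, 0.7, 1.0]
grip_width: 0.0447
t 2.85 pos [ 0.5615 -0.2824  0.2055] F [0.  0.7 1. ] w 0.0447 q [-0.47  0.51  0.33  1.39  0.   -0.56]
shift tool [-0.0054  0.0037  0.1356] turn [ 0.08  0.19 -0.4 ]
```

```bash
python3 -m jog '[[[-0.005,0.004,0,0,0,-0.4],[0,0,0.03,0,0,0],[0,0,0.03,0,0,0],[0,0,0.03,0,0,0],[0,0,0,0,0,0]]]'
python3 -c "
from h import *
to([.567,-.278,.07],95.5)
c=cam('side'); cv2.imwrite('pics/g1.png',cv2.resize(c['pixels'][190:340,240:380,::-1],None,fx=4,fy=4,interpolation=cv2.INTER_CUBIC))"
```

```text
clock: 3.48
eef_pos: [0.5675, -0.2712, 0.1171]
tool_rot: [-0.052, 0.999, 0.001, 0.003]
ft_force: [1.0, -0.2, -0.2]
grip_width: 0.0451
t 3.48 pos [ 0.5675 -0.2712  0.1171] F [ 1.  -0.2 -0.2] w 0.0451 q [-0.45  0.56  0.18  1.19  0.   -0.55]
shift tool [ 0.0015 -0.0067  0.0471] turn [0.06 0.4  0.43]
```

View pics/g1.png

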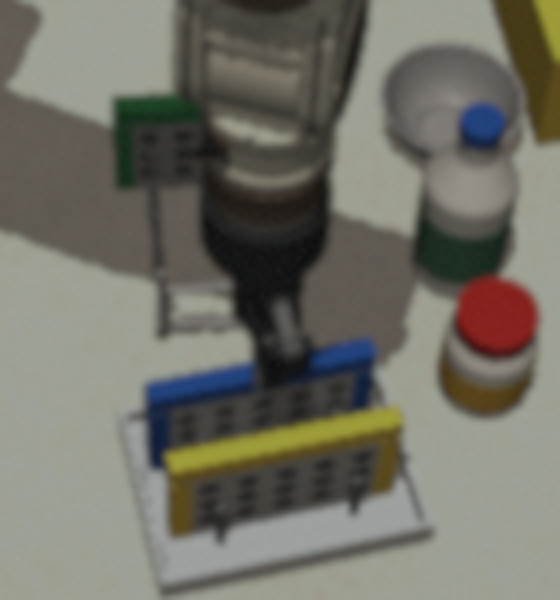

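The gripper is over the middle of blue at about (275,355), and the near finger is in the gap towards yellow. It sits 7 mm off in y, so I'll correct that before descending.

```bash
python3 -m jog '[[[0.001,-0.0065,0,0,0.4,0.4],[0,0,0,0,0,0],[0,0,0,0,0,0]]]'
python3 -c "
from h import *
to([.567,-.278,.07],95.5)"
```

```text
clock: 3.9
eef_pos: [0.5713, -0.279, 0.1246]
tool_rot: [-0.049, 0.999, -0.002, 0.005]
ft_force: [0.8, -0.4, -0.2]
grip_width: 0.0449
t 3.9 pos [ 0.5713 -0.279   0.1246] F [ 0.8 -0.4 -0.2] w 0.0449 q [-0.45  0.56  0.2   1.2   0.   -0.55]
shift tool [0.0047 0.0017 0.0546] turn [-0.31  0.58  0.09]
```

```bash
python3 -m jog '[[[0.002,0.001,0.018,0,0.3,0],[0.002,0,0.018,0,0,0],[0,0,0.018,0,0,0],[0,0,0,0,0,0],[0,0,0,0,0,0]]]'
python3 -c "
from h import *
for _ in range(4): bot.camera('top'); to([.567,-.278,.07],95.5)"
```

```text
clock: 4.53
eef_pos: [0.5663, -0.2786, 0.0664]
tool_rot: [-0.048, 0.999, -0.002, 0.002]
ft_force: [1.2, 0.4, 1.0]
grip_width: 0.0452
t 4.58 pos [ 0.5661 -0.2784  0.0663] F [ 0.5  0.1 -0.8] w 0.0452 q [-0.46  0.6   0.12  1.08 -0.   -0.55]
shift tool [-0.0009  0.0003 -0.0037] turn [-0.24  0.14  0.05]
t 4.62 pos [ 0.5664 -0.2786  0.0667] F [ 0.5  0.2 -0.2] w 0.0451 q [-0.46  0.6   0.12  1.08 -0.   -0.55]
shift tool [-0.0007  0.0005 -0.0033] turn [-0.27  0.18  0.05]
t 4.67 pos [ 0.5666 -0.2787  0.067 ] F [-0.3  0.   0.6] w 0.0451 q [-0.46  0.6   0.12  1.08 -0.   -0.55]
shift tool [-0.0004  0.0006 -0.003 ] turn [-0.29  0.21  0.05]
t 4.72 pos [ 0.5668 -0.2787  0.0672] F [ 0.2 -0.1  0.2] w 0.0447 q [-0.46  0.6   0.12  1.08 -0.   -0.55]
shift tool [-0.0003  0.0007 -0.0028] turn [-0.3   0.23  0.05]
```

```bash
python3 -m jog '[[[0,0,-0.003,0,0,0],[0,0,0,0,0,0],[0,0,0,0,0,0],[0,0,0,0,0,0],[0,0,0,0,0,0]]]' 0.0
python3 -c "
from h import *
to([.567,-.278,.07],95.5)"
```

```text
clock: 5.35
eef_pos: [0.5675, -0.2788, 0.0717]
tool_rot: [-0.049, 0.999, -0.003, 0.003]
ft_force: [1.1, -0.5, -0.3]
grip_width: 0.0131
t 5.35 pos [ 0.5675 -0.2788  0.0717] F [ 1.1 -0.5 -0.3] w 0.0131 q [-0.46  0.6   0.12  1.09 -0.   -0.55]
shift tool [0.0004 0.0008 0.0017] turn [-0.34  0.35  0.06]
```

```bash
python3 -m jog '[[[0,0,-0.02,0,0,0],[0,0,-0.03,0,0,0],[0,0,-0.03,0,0,0],[0,0,-0.03,0,0,0],[0,0,-0.02,0,0,0],[0,0,0,0,0,3],[0,0,0,0,0,3],[0,0,0,0,0,3],[0,0,0,0,0,0]]]' 0.0
python3 -c "
from h import *
to([.565,-.108,.2],86.5)"
```

```text
clock: 6.48
eef_pos: [0.5625, -0.2766, 0.1981]
tool_rot: [0.032, 0.999, 0.0, -0.004]
ft_force: [-0.9, -0.4, -3.2]
grip_width: 0.0135
t 6.47 pos [ 0.5625 -0.2766  0.1981] F [-0.9 -0.4 -3.2] w 0.0135 q [-0.46  0.52  0.33  1.39 -0.   -0.39]
shift tool [ 0.0084  0.1684 -0.0018] turn [ 0.01 -0.46 -0.21]
```

```bash
python3 -m jog '[[[0.002,0.04,0,0,0,0],[0.002,0.04,0,0,0,0],[0.002,0.04,0,0,0,0],[0.002,0.04,0,0,0,0],[0,0.004,0,0,0,0],[0,0,0,0,0,0]]]' 0.0
python3 -c "
from h import *
to([.565,-.108,.2],86.5)"
```

```text
clock: 7.22
eef_pos: [0.5635, -0.1089, 0.1948]
tool_rot: [0.031, 1.0, 0.0, -0.007]
ft_force: [0.7, -0.2, -2.0]
grip_width: 0.0132
t 7.22 pos [ 0.5635 -0.1089  0.1948] F [ 0.7 -0.2 -2. ] w 0.0132 q [-0.19  0.41  0.16  1.32 -0.   -0.13]
shift tool [-0.0013  0.001  -0.0052] turn [ 0.03 -0.75 -0.04]
```

```bash
python3 -m jog '[[[-0.001,0.001,0.02,0,-0.7,0],[0,0,0.02,0,0,0],[0,0,0.018,0,0,0],[0,0,0,0,0,0],[0,0,0,0,0,0]]]' 0.0
python3 -c "
from h import *
to([.565,-.108,.135],86.5)
ims=[]
for n,(x0,x1,y0,y1) in(('top',(255,345,160,260)),('side',(250,340,190,290))):
    c=cam(n); ims.append(cv2.convertScaleAbs(cv2.resize(c['pixels'][y0:y1,x0:x1,::-1],None,fx=4.4,fy=4.4,interpolation=cv2.INTER_CUBIC),alpha=1.5))
cv2.imwrite('pics/r1.png',np.hstack(ims))"
```

```text
clock: 7.85
eef_pos: [0.5649, -0.114, 0.1357]
tool_rot: [0.034, 0.999, -0.001, 0.0]
ft_force: [-0.5, 0.0, -3.0]
grip_width: 0.0131
t 7.85 pos [ 0.5649 -0.114   0.1357] F [-0.5  0.  -3. ] w 0.0131 q [-0.2   0.44  0.04  1.17 -0.   -0.13]
shift tool [0.0003 0.006  0.0007] turn [-0.1   0.06 -0.38]
```

View pics/r1.png

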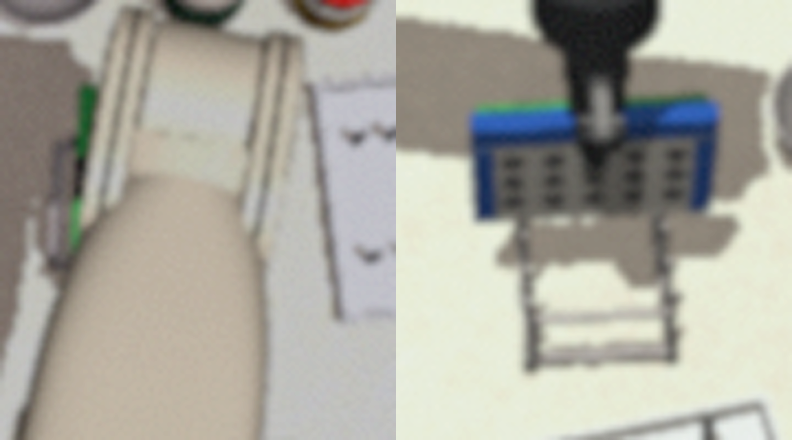

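Blue hangs level and parallel to green, and its ends at x≈476 and 715 sit evenly about the pin rows at 525 and 665. I'll correct y, settle, then lower step by step with force checks.

```bash
python3 -m jog '[[[0,0.006,0,0,0,-0.4],[0,0,0,0,0,0],[0,0,0,0,0,0]]]' 0.0 | head -2
python3 -c "
from h import *
to([.565,-.108,.0717],86.5)"
```

```text
clock: 8.32
eef_pos: [0.5664, -0.1074, 0.1376]
t 8.32 pos [ 0.5664 -0.1074  0.1376] F [-0.1 -0.  -2.4] w 0.0138 q [-0.19  0.44  0.04  1.17 -0.   -0.13]
shift tool [ 0.0016 -0.0006  0.0659] turn [-0.11  0.24  0.09]
```

```bash
python3 -m jog '[[[0.001,-0.0005,0.01,0,0,0],[0,0,0.01,0,0,0],[0,0,0,0,0,0],[0,0,0,0,0,0]]]' 0.0 | head -4
python3 -c "
from h import *
to([.565,-.108,.0717],86.5)"
```

```text
clock: 8.82
eef_pos: [0.5648, -0.1077, 0.1155]
tool_rot: [0.03, 1.0, -0.001, 0.001]
ft_force: [0.3, 0.2, -1.9]
t 8.82 pos [ 0.5648 -0.1077  0.1155] F [ 0.3  0.2 -1.9] w 0.0133 q [-0.19  0.46  0.01  1.12 -0.   -0.13]
shift tool [-0.     -0.0002  0.0438] turn [-0.11  0.17  0.11]
```

Its lower edge should now be at about 56 mm, below the pin tops, with no contact force. Continuing.

```bash
python3 -m jog '[[[0,0,0.012,0,0,0],[0,0,0.012,0,0,0],[0,0,0,0,0,0],[0,0,0,0,0,0]]]' 0.0 | head -4
python3 -c "
from h import *
to([.565,-.108,.0717],86.5)"
```

```text
clock: 9.32
eef_pos: [0.5648, -0.1078, 0.0894]
tool_rot: [0.03, 1.0, -0.001, 0.001]
ft_force: [0.2, -1.0, -2.3]
t 9.32 pos [ 0.5648 -0.1078  0.0894] F [ 0.2 -1.  -2.3] w 0.0132 q [-0.19  0.48 -0.03  1.06 -0.   -0.13]
shift tool [-0.0001 -0.0002  0.0177] turn [-0.11  0.14  0.1 ]
```

```bash
python3 -m jog '[[[0,0,0.008,0,0,0],[0,0,0.006,0,0,0],[0,0,0,0,0,0],[0,0,0,0,0,0]]]' 0.0 | head -4
python3 -c "
from h import *
to([.565,-.108,.0717],86.5)"
```

```text
clock: 9.82
eef_pos: [0.5652, -0.1079, 0.0749]
tool_rot: [0.03, 1.0, -0.001, 0.002]
ft_force: [-0.5, -0.7, -2.0]
t 9.82 pos [ 0.5652 -0.1079  0.0749] F [-0.5 -0.7 -2. ] w 0.0134 q [-0.19  0.5  -0.05  1.03 -0.   -0.13]
shift tool [ 0.0002 -0.0001  0.0032] turn [-0.11  0.19  0.1 ]
```

```bash
python3 -m jog '[[[0,0,0.003,0,0,0],[0,0,0.002,0,0,0],[0,0,0,0,0,0]]]' 0.0 | head -4;  python3 -m jog '[[[0,0,0.001,0,0,0],[0,0,0.001,0,0,0],[0,0,0,0,0,0]]]' 0.0 | head -4

```

```text
clock: 10.2
eef_pos: [0.5658, -0.108, 0.0721]
tool_rot: [0.03, 1.0, -0.001, 0.003]
ft_force: [0.1, -0.3, -2.2]
clock: 10.58
eef_pos: [0.566, -0.108, 0.0717]
tool_rot: [0.03, 1.0, -0.001, 0.003]
ft_force: [-1.0, 0.4, -2.6]
```

```bash
python3 -m jog '[[[0,0,0.003,0,0,0],[0,0,0.002,0,0,0],[0,0,0,0,0,0]]]' 0.0 | head -4;  python3 -m jog '[[[0,0,0.002,0,0,0],[0,0,0.002,0,0,0],[0,0,0,0,0,0]]]' 0.0 | head -4

```

```text
clock: 10.95
eef_pos: [0.566, -0.108, 0.0719]
tool_rot: [0.03, 1.0, -0.001, 0.005]
ft_force: [0.0, -0.1, -3.2]
clock: 11.32
eef_pos: [0.5662, -0.1081, 0.0718]
tool_rot: [0.03, 1.0, -0.002, 0.006]
ft_force: [-1.1, 0.1, -1.6]
```

```bash
python3 -c "
from h import *
to([.566,-.108,.068],86.5)"
python3 -m jog '[[[0,0,0.005,0,0.5,0],[0,0,0.005,0,0,0],[0,0,0,0,0,0]]]' 0.0 | head -4
python3 -c "
from h import *
to([.566,-.108,.068],86.5)"
```

```text
t 11.32 pos [ 0.5662 -0.1081  0.0718] F [-1.1  0.1 -1.6] w 0.0132 q [-0.19  0.49 -0.06  1.01 -0.   -0.13]
shift tool [0.0003 0.0001 0.0038] turn [-0.17  0.66  0.11]
clock: 11.7
eef_pos: [0.5671, -0.1082, 0.0724]
tool_rot: [0.03, 1.0, -0.002, 0.004]
ft_force: [-0.2, 0.5, -3.2]
t 11.7 pos [ 0.5671 -0.1082  0.0724] F [-0.2  0.5 -3.2] w 0.0133 q [-0.19  0.5  -0.05  1.01 -0.   -0.13]
shift tool [0.0011 0.0001 0.0044] turn [-0.2   0.51  0.11]
```

```bash
python3 -m jog '[[[0,0,0.006,0,0.3,0]]]' 0.0 | head -4; python3 -m jog '[[[0,0,0.006,0,0.3,0]]]' 0.0 | head -4
python3 -c "
from h import *
to([.566,-.108,.068],86.5)
c=cam('side'); cv2.imwrite('pics/r2.png',cv2.convertScaleAbs(cv2.resize(c['pixels'][200:290,250:340,::-1],None,fx=6,fy=6,interpolation=cv2.INTER_CUBIC),alpha=1.6))"
```

```text
clock: 11.82
eef_pos: [0.5681, -0.1083, 0.0714]
tool_rot: [0.03, 1.0, -0.002, 0.004]
ft_force: [-19.8, 3.7, 55.4]
clock: 11.95
eef_pos: [0.5681, -0.1084, 0.0714]
tool_rot: [0.03, 1.0, -0.002, 0.002]
ft_force: [-20.0, 3.5, 46.2]
t 11.95 pos [ 0.5681 -0.1084  0.0714] F [-20.    3.5  46.2] w 0.0131 q [-0.19  0.5  -0.04  1.02 -0.   -0.13]
shift tool [0.0022 0.0002 0.0034] turn [-0.23  0.26  0.11]
```

View pics/r2.png

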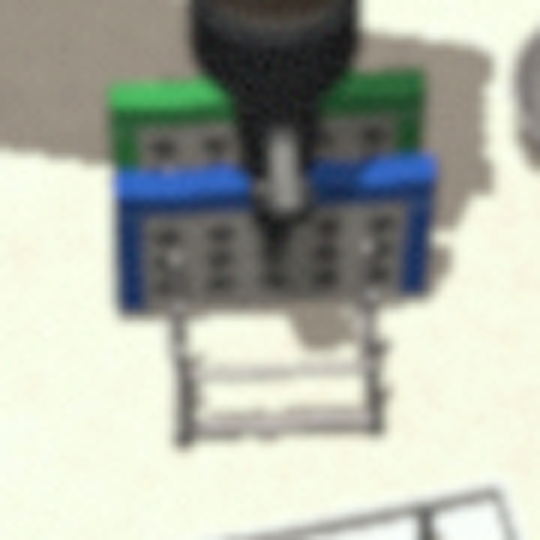

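Pushing raises 50 N of reaction at the expected height, and the pin tips show in front of blue at (175,258) and (368,243), so it is seated. I'll relax and let go with a limited opening.

```bash
python3 -m jog '[[[0,0,0,0,0,0],[0,0,0,0,0,0]]]' 0.0 | head -4; python3 -m jog '[[[0,0,0,0,0,0],[0,0,0,0,0,0],[0,0,0,0,0,0],[0,0,0,0,0,0]]]' 0.042
python3 -m jog '[[[0,0,-0.015,0,0,0],[0,0,-0.02,0,0,0],[0,0,-0.03,0,0,0],[0,0,-0.04,0,0,0],[0,0,-0.05,0,0,0],[0,0,-0.04,0,0,0],[0,0,-0.03,0,0,0],[0,0,0,0,0,0]]]' 0.042
python3 - <<'E'
from h import *
to([.38,.24,.32],84.2)
c=cam('side'); hsv=cv2.cvtColor(c['pixels'],cv2.COLOR_RGB2HSV)
cv2.imwrite('pics/r3.png',cv2.convertScaleAbs(cv2.resize(c['pixels'][190:340,240:360,::-1],None,fx=4,fy=4,interpolation=cv2.INTER_CUBIC),alpha=1.5))
E
```

```text
clock: 12.25
eef_pos: [0.5689, -0.1085, 0.0717]
tool_rot: [0.03, 1.0, -0.002, 0.003]
ft_force: [1.3, -0.3, 1.2]
clock: 12.75
eef_pos: [0.569, -0.1085, 0.0685]
tool_rot: [0.03, 1.0, -0.002, 0.002]
ft_force: [-0.3, -0.6, -0.1]
grip_width: 0.0416
clock: 13.75
eef_pos: [0.5681, -0.1075, 0.3093]
tool_rot: [0.03, 1.0, -0.003, 0.006]
ft_force: [0.5, -0.4, -0.9]
grip_width: 0.0417
t 13.75 pos [ 0.5681 -0.1075  0.3093] F [ 0.5 -0.4 -0.9] w 0.0417 q [-0.19  0.38  0.4   1.58 -0.   -0.13]
shift tool [ 0.2082  0.3357 -0.0149] turn [-0.27  0.71  2.4 ]
```

View pics/r3.png

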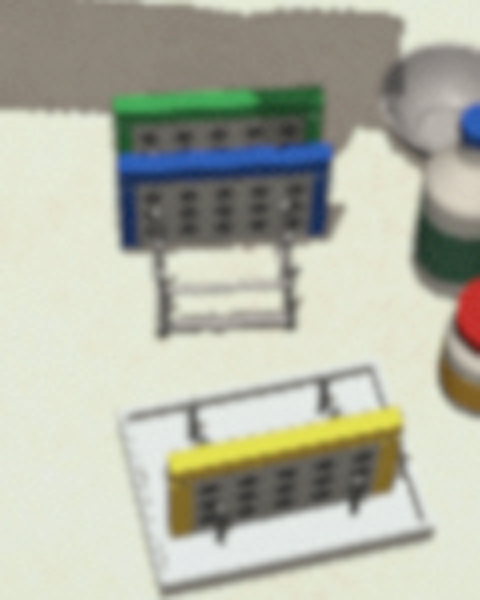

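Blue stands upright and centred between the pin rows: its ends are at 120 and 328, the pins at 158 and 290. Yellow and green have not moved. Now to the washer handle.

```bash
cat >> h.py <<'E'
B0=np.array([.4428,.3189,.184]); F=np.array([np.cos(np.radians(-5.8)),np.sin(np.radians(-5.8)),0]); Z=np.array([0,0,1.])
def gripR(phi):
    p=np.radians(phi); z=np.sin(p)*F-np.cos(p)*Z; x=-np.array([-F[1],F[0],0]); return R.from_matrix(np.c_[x,np.cross(z,x),z]),z
def bar(lid):
    a=np.radians(lid); return B0+F*(.240-.240*np.cos(a)+.064*np.sin(a))+Z*(.240*np.sin(a)+.064*np.cos(a)-.064)
def hnd(lid,phi,back=0.):
    Rg,z=gripR(phi); to(bar(lid)+z*(.0187-back),Rg=Rg)
E
python3 -m jog '[[[0.029,0.049,0,0,0,0],[0.029,0.049,0,0,0,0],[0.029,0.049,0,0,0,0],[0.029,0.049,0,0,0,0],[0.029,0.049,0,0,0,0],[0.029,0.049,0,0,0,0],[0.029,0.049,0,0,0,0],[0,0,0,0,0,-10],[0,0,0,0,0,-10],[0,0,0,0,0,-10],[0,0,0,0,0,-10],[0,0,0,0,0,-10]]]' 0.03 |head -2
python3 -m jog '[[[0,0,0,0,0,-10],[0,0,0,0,0,-10],[0,0,0,0,0,-10],[0,0,0,0,0,-8],[0,0,0,0,0,0]]]' |head -2
python3 -c "
from h import *
hnd(0,0,.12);hnd(0,40,.09)"
```

```text
clock: 15.3
eef_pos: [0.37, 0.2548, 0.2866]
clock: 15.92
eef_pos: [0.3658, 0.2519, 0.2794]
t 15.93 pos [0.3658 0.2519 0.2794] F [0.2 0.3 0.2] w 0.0304 q [ 0.6   0.15  0.01  1.48 -0.   -0.92]
shift tool [-0.07   -0.0739 -0.01  ] turn [ 1.69 -1.55  3.37]
t 15.93 pos [0.3658 0.2519 0.2794] F [0.2 0.3 0.2] w 0.0304 q [ 0.6   0.15  0.01  1.48 -0.   -0.92]
shift tool [-0.0739 -0.0296  0.038 ] turn [41.68 -0.31  3.79]
```

```bash
python3 -m jog '[[[-0.037,-0.015,0,0,-0.8,1.7],[-0.037,-0.015,0,0,-0.7,1.7],[0,0,0,10,0,0],[0,0,0,10,0,0],[0,0,0,10,0,0],[0,0,0,10,0,0],[0,0,0,0,0,0],[0,0,0,0,0,0]]]' |head -2
python3 -c "
from h import *
hnd(0,40,.05)"
```

```text
clock: 16.92
eef_pos: [0.4, 0.3241, 0.2649]
t 16.93 pos [0.4    0.3241 0.2649] F [-0.   0.3  0.1] w 0.0301 q [ 1.03  0.02 -0.35  0.89 -0.61 -0.52]
shift tool [-0.0003  0.0176  0.0588] turn [ 1.36 -1.27 -0.62]
```

```bash
python3 -m jog '[[[0,0.009,0.01,1.3,-1.2,-0.6],[0,0.009,0.02,0,0,0],[0,0,0.01,0,0,0],[0,0,0,0,0,0],[0,0,0,0,0,0]]]' |head -2
python3 -c "
from h import *
hnd(0,40,.03)
ims=[]
for n,(x0,x1,y0,y1) in(('top',(95,195,180,280)),('side',(190,290,70,170))):
    c=cam(n); ims.append(cv2.convertScaleAbs(cv2.resize(c['pixels'][y0:y1,x0:x1,::-1],None,fx=4,fy=4,interpolation=cv2.INTER_CUBIC),alpha=1.4))
    print(n,proj(c,[bar(0),bar(0)+[.0073,.072,0],bar(0)-[.0073,.072,0],bot.get_obs()['eef_pos']]).round(1).tolist())
cv2.imwrite('pics/l1.png',np.hstack(ims))"
```

```text
clock: 17.55
eef_pos: [0.4184, 0.3253, 0.2275]
t 17.55 pos [0.4184 0.3253 0.2275] F [-0.3 -0.2 -0.1] w 0.0297 q [ 0.99  0.05 -0.44  0.71 -0.61 -0.58]
shift tool [0.0041 0.0088 0.0381] turn [ 0.03  0.09 -0.87]
top [[145.3, 246.9], [121.0, 244.8], [169.8, 249.0], [138.3, 255.6]]
side [[236.0, 112.6], [236.7, 98.6], [235.2, 127.5], [226.9, 101.1]]
```

View pics/l1.png

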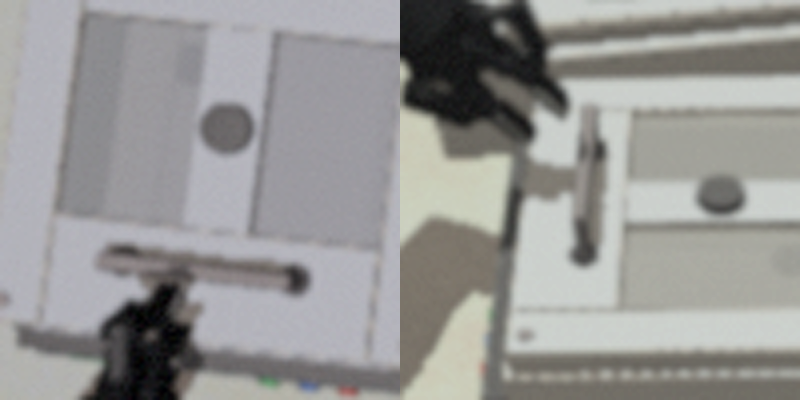

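The bar matches its prediction to about 1 px in both views: top crop (201,268), side crop (588,180). The fingers are lined up just in front of and above it. Advancing to straddle it.

```bash
python3 -m jog '[[[0.004,0.008,0,0,0,-0.8],[0,0,0.012,0,0,0],[0,0,0.012,0,0,0],[0,0,0,0,0,0],[0,0,0,0,0,0]]]' |head -5
python3 -c "
from h import *
hnd(0,40,0)"
```

```text
clock: 18.27
eef_pos: [0.4248, 0.3208, 0.2039]
tool_rot: [-0.632, 0.696, -0.252, 0.23]
ft_force: [-0.4, -0.3, 0.7]
grip_width: 0.0299
t 18.27 pos [0.4248 0.3208 0.2039] F [-0.4 -0.3  0.7] w 0.0299 q [ 0.97  0.07 -0.49  0.62 -0.6  -0.62]
shift tool [ 0.0002 -0.0011  0.0455] turn [0.03 0.26 0.16]
```

```bash
python3 -m jog '[[[0,-0.001,0.014,0,0.2,0],[0,0,0.014,0,0,0],[0,0,0.014,0,0,0],[0,0,0,0,0,0],[0,0,0,0,0,0]]]' |head -5
python3 -c "
from h import *
hnd(0,40,0)"
```

```text
clock: 18.9
eef_pos: [0.454, 0.3187, 0.1714]
tool_rot: [-0.631, 0.696, -0.253, 0.23]
ft_force: [0.8, 0.8, 0.9]
grip_width: 0.0297
t 18.9 pos [0.454  0.3187 0.1714] F [0.8 0.8 0.9] w 0.0297 q [ 0.92  0.14 -0.51  0.5  -0.58 -0.68]
shift tool [0.001  0.0004 0.0019] turn [-0.02  0.14  0.16]
```

```bash
python3 -m jog '[[[0,0,0,0,0,0],[0,0,0,0,0,0],[0,0,0,0,0,0],[0,0,0,0,0,0]]]' 0.0
python3 -c "
from h import *
hnd(0,40,0);hnd(5,35);hnd(15,25);hnd(45,-5)"
```

```text
clock: 19.4
eef_pos: [0.4526, 0.319, 0.1701]
tool_rot: [-0.632, 0.696, -0.252, 0.229]
ft_force: [1.8, 0.3, -3.9]
grip_width: 0.0121
t 19.4 pos [0.4526 0.319  0.1701] F [ 1.8  0.3 -3.9] w 0.0121 q [ 0.92  0.14 -0.52  0.5  -0.57 -0.68]
shift tool [ 0.0011 -0.0015  0.0018] turn [0.19 0.19 0.2 ]
t 19.4 pos [0.4526 0.319  0.1701] F [ 1.8  0.3 -3.9] w 0.0121 q [ 0.92  0.14 -0.52  0.5  -0.57 -0.68]
shift tool [ 0.0011 -0.0181 -0.01  ] turn [-4.81  0.19  0.21]
t 19.4 pos [0.4526 0.319  0.1701] F [ 1.8  0.3 -3.9] w 0.0121 q [ 0.92  0.14 -0.52  0.5  -0.57 -0.68]
shift tool [ 0.0012 -0.054  -0.029 ] turn [-14.81   0.17   0.23]
t 19.4 pos [0.4526 0.319  0.1701] F [ 1.8  0.3 -3.9] w 0.0121 q [ 0.92  0.14 -0.52  0.5  -0.57 -0.68]
shift tool [ 0.0016 -0.1736 -0.0456] turn [-44.81   0.11   0.27]
```

The bar is held at 12 mm. Now I'll turn the tool along the lid's arc in small rows.

```bash
python3 -m jog '[[[0,-0.0065,-0.0045,-2,0,0],[0,-0.01,-0.007,-3,0,0],[0,-0.01,-0.007,-3,0,0],[0,-0.01,-0.007,-3,0,0]]]' 0.0
python3 -c "
from h import *
hnd(10,30);hnd(15,25)"
```

```text
clock: 19.9
eef_pos: [0.4651, 0.3173, 0.2106]
tool_rot: [-0.653, 0.717, -0.181, 0.164]
ft_force: [1.9, 1.4, -5.9]
grip_width: 0.0122
t 19.9 pos [0.4651 0.3173 0.2106] F [ 1.9  1.4 -5.9] w 0.0122 q [ 0.8   0.14 -0.28  0.82 -0.38 -0.74]
shift tool [ 0.0007 -0.0006  0.0027] turn [1.75 0.1  0.4 ]
t 19.9 pos [0.4651 0.3173 0.2106] F [ 1.9  1.4 -5.9] w 0.0122 q [ 0.8   0.14 -0.28  0.82 -0.38 -0.74]
shift tool [ 0.0008 -0.0169 -0.0096] turn [-3.25  0.08  0.4 ]
```

```bash
python3 -m jog '[[[0,-0.01,-0.006,-2.5,0,0],[0,-0.01,-0.006,-2.7,0,0],[0,-0.01,-0.0065,-3,0,0],[0,-0.01,-0.0065,-3,0,0],[0,-0.01,-0.007,-3,0,0],[0,-0.01,-0.007,-3,0,0]]]' 0.0
python3 -c "
from h import *
hnd(25,15);hnd(30,10)"
```

```text
clock: 20.65
eef_pos: [0.5013, 0.3125, 0.2707]
tool_rot: [-0.671, 0.736, -0.066, 0.058]
ft_force: [-0.5, -0.6, -3.2]
grip_width: 0.0121
t 20.65 pos [0.5013 0.3125 0.2707] F [-0.5 -0.6 -3.2] w 0.0121 q [ 0.62  0.3   0.18  1.31 -0.12 -0.87]
shift tool [-0.0005  0.006   0.0084] turn [ 4.98 -0.06  0.55]
t 20.65 pos [0.5013 0.3125 0.2707] F [-0.5 -0.6 -3.2] w 0.0121 q [ 0.62  0.3   0.18  1.31 -0.12 -0.87]
shift tool [-0.0004 -0.0095 -0.0047] turn [-0.02 -0.09  0.54]
```

```bash
python3 -m jog '[[[0,-0.01,-0.006,-2,0,0],[0,-0.01,-0.006,-2.5,0,0],[0,-0.01,-0.006,-2.5,0,0],[0,-0.01,-0.006,-2.5,0,0]]]' 0.0
python3 -c "
from h import *
hnd(40,0);hnd(45,-5)
o=bot.get_obs()
A=R.from_quat(o['tool_rot']).as_matrix(); b=o['eef_pos']-A[:,2]*.0187
h=B0+F*.24-Z*.064; d=b-h; print('lid angle from bar', np.degrees(np.arctan2(d[2],-d@F))-np.degrees(np.arctan2(.064,.24)),'radius',np.hypot(d[2],d@F),np.hypot(.24,.064))"
```

```text
clock: 21.15
eef_pos: [0.5346, 0.3081, 0.3031]
tool_rot: [-0.674, 0.739, -0.001, -0.002]
ft_force: [-2.4, 0.1, 0.2]
grip_width: 0.012
t 21.15 pos [0.5346 0.3081 0.3031] F [-2.4  0.1  0.2] w 0.012 q [ 0.52  0.48  0.54  1.63 -0.   -0.95]
shift tool [-0.0015 -0.0049 -0.0015] turn [ 0.05 -0.24  0.48]
t 21.15 pos [0.5346 0.3081 0.3031] F [-2.4  0.1  0.2] w 0.012 q [ 0.52  0.48  0.54  1.63 -0.   -0.95]
shift tool [-0.0013 -0.0215 -0.0133] turn [-4.95 -0.26  0.47]
lid angle from bar 38.88205282741232 radius 0.24999188485374482 0.24838679514016038
```

```bash
cat >> h.py <<'E'
def lid():
    o=bot.get_obs(); A=R.from_quat(o['tool_rot']).as_matrix(); b=o['eef_pos']-A[:,2]*.0187
    d=b-(B0+F*.24-Z*.064); print('lid',np.degrees(np.arctan2(d[2],-d@F)-np.arctan2(.064,.24)).round(2),'r',np.hypot(d[2],d@F).round(4),'vel',np.abs(o['joint_vel']).max().round(3))
E
python3 -m jog '[[[0,-0.008,-0.005,-2,0,0],[0,-0.008,-0.005,-2,0,0],[0,-0.004,-0.0025,-1,0,0],[0,0,0,0,0,0],[0,0,0,0,0,0]]]' 0.0
python3 -c "
from h import *
hnd(45,-5);lid()"
```

```text
clock: 21.78
eef_pos: [0.5541, 0.3055, 0.317]
tool_rot: [-0.672, 0.739, 0.032, -0.033]
ft_force: [-2.4, -0.3, -0.6]
grip_width: 0.012
t 21.77 pos [0.5541 0.3055 0.317 ] F [-2.4 -0.3 -0.6] w 0.012 q [ 0.48  0.61  0.77  1.82  0.05 -1.  ]
shift tool [-0.0021 -0.0019  0.0005] turn [ 0.3  -0.35  0.31]
lid 44.73 r 0.2499 vel 0.003
```

```bash
python3 -m jog '[[[0,0,0,0,0,0],[0,0,0,0,0,0],[0,0,0,0,0,0],[0,0,0,0,0,0]]]' 0.0 | head -1
python3 -c "
from h import *
hnd(45,-5);lid();c=cam('side');save(c,'end.png');bot.camera('top');lid()"
```

```text
clock: 22.28
t 22.27 pos [0.5535 0.3055 0.3167] F [-1.3 -0.2 -2.7] w 0.012 q [ 0.48  0.6   0.77  1.82  0.04 -0.99]
shift tool [-0.0021 -0.0025  0.0002] turn [ 0.25 -0.41  0.35]
lid 44.58 r 0.2499 vel 0.002
lid 44.58 r 0.2499 vel 0.002
```

View pics/end.png

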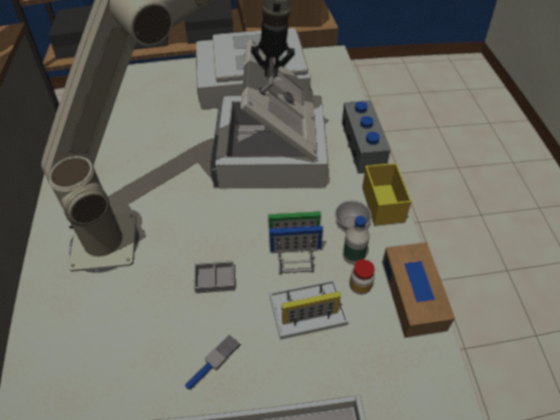

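The lid is held half open at (280,115). Blue stands in the middle slot at (296,240), yellow and green are in place, and the other things have not moved. Handing in.

```bash
python3 -c "
from h import *
bot.job_done();lid()"
```

```text
the job is handed in; nothing more can be done
the job is handed in; nothing more can be done
```

The blue cassette is standing in the rack's middle slot, let go, and the gripper is holding the washer's lid open at about 45°. I handed the job in with the clock at about 22 s of the 59 allowed; it gives no verdict.

- **Cassette:** it met about 50 N of resistance at the expected resting height, so it is fully home. In the side picture its ends lie evenly about the pins. I estimated the slot's position across its width from the rack's bow, and it went down between the pins without touching them. I did not measure its across-slot offset again after release.
- **Lid:** the angle worked out from the bar's position was 44.6°, and its distance from the hinge was 250 mm against the expected 248. The fingers were still closed on the bar at 12 mm and the arm was still. There is no direct reading of the lid angle or finger force, so both are inferred.
- **Other things:** the last side picture shows yellow, green and the rest of the bench where they were.
- **What disagreed or went over:** during approach moves the tool drifted up to 7 mm sideways, and I corrected it each time before descending. I viewed 12 pictures, two over the budget of 10.

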